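# Dial open the portable tool safe

### The arm

A 6-joint arm with a two-finger parallel gripper is mounted at the origin on a cart in front of the work surface, level with it; the furniture and walls round the work are solid. World frame = base frame: x ahead of the robot, y to its left, z up, the work surface at z = 0. Lengths are in m, angles in rad, forces in N, time in s.
With the tool pointing down it reaches from about 0.4 to 0.825 m from the base axis. Payload 7 kg.
Tool frame: the origin (TCP) lies where the fingers leave the gripper's body, on its centre line; the fingertips stand 73 mm ahead of it and the grasp point (between the pads) lies 54 mm ahead of it (env.grasp_offset is the distance from the TCP to the grasp point, in m); z points along the fingers, y is the line along which they close (so a half turn about z gives the same grasp; the last joint's range is limited). The gripper opens to 85 mm and grips with 20 to 120 N. Pads are 22 mm wide; open, the fingers measure 114 mm over their backs; the gripper's body (76 mm by 85 mm) begins 54 mm behind the grasp point. The pads swing forward as they close: fully open they stand 13 mm farther back than shut.
Start: joints at [1.588, 0.359, 0.012, 0, -1.224, -0.288], TCP at [0.181, 0.65, 0.304] pointing down, gripper open.
Joint ranges: [-3.07, 3.07], [-1.43, 2.12], [-1.02, 1.25], [-3.03, 1.67], [-3.05, -0], [-3.03, 3.03]. Speed limits (rad/s): [2.39, 2.39, 3.01, 3.14, 3.14, 3.14].

### API

Orientations are given as a rotation vector (axis times angle).
In Python, from plant import env gives the robot as it stands. The module is installed in compiled form; this text tells all that it offers.
- The arm moves only by the tool carry_out, never from a script. Its argument "commands" is a list of rows, each a list of 5 numbers: the shift along the tool's x, y, z in mm, then the turn about the tool's z in rad, then the opening, from 0 (shut) to 1 (fully open). A call has 1 to 20 rows; each row shifts and turns the commanded pose from where the row before left it, along the tool's axes as they then stand; what a row does not reach is not made up. A row lasts 1/10 s, in which the tool goes at most 50 mm and 8.59 degrees, less where a joint would pass 70% of its speed; a pose out of reach is approached as far as the arm can. A call with a gripper value outside its range is refused whole. The fingers move at their own pace and stop on an object; "grip_force" is the grip in N (left out, the last holds). Time passes only in rows, so rows that do not move let the fingers close. It gives the time, the measured TCP pose, the force, the opening and the grip force at its end, in the units of the state.
- env.get_state(): the state, without advancing time (a new reading comes with each control period).
- env.get_image(name): name is "side" or "top"; returns a dict with "frame" (420x560x3 uint8, red, green, blue), "K" (3x3 intrinsics, pixels), "k1" (the pictures are not rectified: a ray, as slopes to the right and down, at radius r is drawn at 1 + k1 r^2 times it, then the intrinsics apply), "extrinsics" (4x4, takes a point from camera to world coordinates). Camera axes: x right, y up, looking along -z (the intrinsics and any distortion apply to the point x, -y, -z); pixel columns grow to the right and rows downward; lengths in m; the calibration is good to about 2 mm. A picture is of the moment at which its call begins. There is no depth.
- env.job_done(): hands the job in; it is judged then, once.
Trained networks look in a picture, given as the dict that the camera call returned (one of the last four; its "shot" number tells which), for a name from the list of things; names that differ only in an ending like _2 or _b are one class to them, and where a whole thing is asked for, a point or a joint stands for the part that bears it (a point fixed in the world has none). Each returns a list of dicts, best first, with "confidence" (0 to 1); they miss things now and then, are a little off and sometimes report something else, mostly with a low value. They report only what shows in the picture. A call takes as long as a camera call.
- env.look_for(picture, target): "location" ([column, row] in pixels, amid what is visible of it).
- env.masks_of(picture, target): "pixels" (420x560 bool, what is visible of it) and "location" ([column, row] in pixels, amid what is visible of it).
The state is a dict: "time": time; "q": joint angles; "qvel": joint speeds; "effort": joint torques, N m; "eef_pos": TCP position; "eef_rot": TCP orientation; "wrist_force": force on the tool from outside, world axes, zero at the start; "ft_torque": the same for the moment, N m; "gripper_width": finger opening in m; "grip_force": force on a finger pad.
Only numpy, scipy, OpenCV 4.12 (cv2) and the standard library are available. Lean on these libraries where they do the work, as an engineer would, in place of code of your own. Each camera call takes 0.05 s, during which the arm holds its last target. There are 200 camera calls.

### The job

Unlock the small grey safe on the bench. Turn its dial left (anticlockwise) to 3, the yellow dab, and stop there without passing it; then turn it right (clockwise), slowly near 37, the blue dab, until you feel the lock drop in and the dial come to a stop - the lock is worn, so that is up to two divisions either side of the dab - and do not force the dial once it stops. Let go of the dial, draw the red bolt slider fully open, and leave the things round the safe where they are.

Things in the scene. Friction and masses are not known exactly. Their poses are not given: they have to be found in the camera images.
- safe: Grey steel safe lying with its lid up, fixed to the bench, 170 (x) x 250 (y) x 88 mm high; origin at the centre of its underside. The dial's axis is vertical at x 0, y -50 mm of the safe, the bolt slider at x 0, y +55 mm when shut. Its x axis points from its front edge (carrying handle) to its hinges, and is horizontal.
- dial_grip (a point): Point on the dial's vertical axis at the height to grip: 25 mm above the lid. The round fluted black knob, 41 mm in diameter, stands from 7 to 39 mm above the lid, on a black tick plate 68 mm in diameter that turns with it (its top 7.5 mm above the lid). A red line on the silver cap points at the zero tick. Turns easily (under 0.15 N m).
- dial_angle (a joint): Angle of the dial, rad, anticlockwise from above positive; 0 when the zero tick stands at the red index. 40 divisions of 0.157 rad, every fifth tick longer, every tenth longest. Numbers rise clockwise round the plate, so turning left raises the reading: 3 (yellow dab) is +0.471 rad, 37 (blue dab) is -0.471 rad. It starts between -0.4 and 0 rad.
- dial_index (a point): The red index mark on the fixed silver bezel round the dial, at the safe's -x (front) side, 38.5 mm from the dial's axis, 5 mm above the lid. Turning left to 3 (within 0.1 rad) carries a hidden rear wheel into place; turning right leaves it there. If 3 is passed, go right by 1.8 rad and come left again.
- dial: Dial with its wheels; origin on its axis at the lid's top. After 3, turning right, the lock pin drops into a gate at some dial angle from -0.78 to -0.12 rad, differently each time, and blocks the dial: after about 0.08 rad of play it winds up against the pin like a spring of 6 N m per rad. Over 0.33 N m there (14 N on the pin) harms the lock; ease back before letting go.
- bolt (a joint): Travel of the bolt slider, m: 0 shut, 0.022 fully open. It slides along the safe's +y (away from the dial) with about 2 N of friction and stays where it is left. While locked it stops after about 2 mm.
- bolt_grip (a point): Centre of the red slider block with black ridges, 14 (x) x 22 (y) x 26 mm high; this point is 18 mm above the lid; the block stands from 5 to 31 mm above the lid and may be pinched across x or pushed toward +y of the safe.
- fuse_box: Small red box with a clear lid, 34x50x19 mm, loose beside the safe; not to be moved.
- black_tape: Roll of black tape, 62x62x19 mm, loose beside the safe; not to be moved.
- flashlight: Black torch lying down, 33x101x33 mm, loose behind the safe; not to be moved.

How it is judged:
By the outcome, as a careful person would: the job done as asked, in the order asked, and still so for the second after the job is handed in, with the robot touching nothing.
It also fails if it takes over 72 s, if anything falls off the work surface, if the arm or the gripper's body presses on something with over 40 N, if the wrist force passes 120 N, or if a joint passes its speed limit or range.

## Working session

There is one attempt and no reset: what is moved stays moved. The work goes in short steps, Python scripts to look and compute and a tool call to move; the robot and the scene stay as the last step left them, time stands still between calls to the robot, and variables do not carry over. Pictures are saved under pics/ and viewed, at most 10 in all, crops included, and the job is handed in when it is done.

Besides the shell and the picture viewer there is one more tool, called after ">>>" as name(argument=value, ...) on one line, values as JSON. carry_out: Moves the arm, as the interface text tells. Its arguments: {"type":"object","properties":{"commands":{"type":"array"},"grip_force":{"type":"number"}},"required":["commands"]}

```bash
mkdir -p pics; cat > h.py <<'E'
import numpy as np, cv2
from plant import env
def ray(im,px):
    K=np.array(im["K"]);k=im["k1"];T=np.array(im["extrinsics"])
    d=np.array([(px[0]-K[0,2])/K[0,0],(px[1]-K[1,2])/K[1,1]]);u=d.copy()
    for _ in range(30): u=d/(1+k*(u@u))
    return T[:3,3],T[:3,:3]@np.array([u[0],-u[1],-1.])
def atz(im,px,z):
    o,d=ray(im,px); return o+d*(z-o[2])/d[2]
def proj(im,p):
    T=np.array(im["extrinsics"]);K=np.array(im["K"]);c=T[:3,:3].T@(np.array(p)-T[:3,3])
    u=np.array([c[0],-c[1]])/-c[2];u=u*(1+im["k1"]*(u@u)); return K[:2,:2]@u+K[:2,2]
def tri(r):
    A=0;b=0
    for o,d in r:
        d=d/np.linalg.norm(d);P=np.eye(3)-np.outer(d,d);A=A+P;b=b+P@o
    return np.linalg.solve(A,b)
def save(im,n): cv2.imwrite("pics/"+n,im["frame"][:,:,::-1])
E
python3 - <<'E'
from h import *
I={n:env.get_image(n) for n in("side","top")}
for n,i in I.items():
    print(n,np.array(i["extrinsics"]).round(3).tolist(),np.array(i["K"]).round(0).tolist(),i["k1"])
for t in["safe","dial","dial_grip","dial_index","bolt_grip","fuse_box","black_tape","flashlight"]:
    L={n:env.look_for(i,t) for n,i in I.items()}
    print(t,{n:[(np.round(r["location"]).tolist(),round(r["confidence"],2)) for r in l[:2]] for n,l in L.items()})
    if all(L.values()): print(tri([ray(I[n],L[n][0]["location"]) for n in I]).round(4))
cv2.imwrite("pics/a.png",cv2.resize(np.hstack([I["side"]["frame"],I["top"]["frame"]])[:,:,::-1],(800,300),interpolation=cv2.INTER_AREA))
save(I["top"],"top0.png")
print(env.get_state())
E
```

```text
side [[-1.0, 0.026, -0.012, 0.562], [-0.022, -0.447, 0.894, 0.876], [0.018, 0.894, 0.448, 0.489], [0.0, 0.0, 0.0, 1.0]] [[448.0, 0.0, 284.0], [0.0, 448.0, 211.0], [0.0, 0.0, 1.0]] -0.022012897759175032
top [[0.036, 0.975, -0.22, 0.387], [-0.999, 0.034, -0.011, 0.118], [-0.003, 0.22, 0.975, 0.964], [0.0, 0.0, 0.0, 1.0]] [[404.0, 0.0, 281.0], [0.0, 404.0, 210.0], [0.0, 0.0, 1.0]] -0.12369749538291264
safe {'side': [([307.0, 245.0], 0.62)], 'top': [([284.0, 238.0], 0.72)]}
[0.5273 0.1194 0.0355]
dial {'side': [([308.0, 206.0], 0.9)], 'top': [([304.0, 236.0], 0.68)]}
[0.5259 0.0771 0.1   ]
dial_grip {'side': [([310.0, 205.0], 0.67)], 'top': [([308.0, 239.0], 0.8)]}
[0.5207 0.0673 0.0979]
dial_index {'side': [([309.0, 249.0], 0.87)], 'top': [([281.0, 240.0], 0.97), ([207.0, 254.0], 0.54)]}
[0.5233 0.1264 0.0308]
bolt_grip {'side': [([310.0, 230.0], 0.61), ([307.0, 206.0], 0.21)], 'top': [([259.0, 236.0], 0.52)]}
[0.5235 0.1746 0.0993]
fuse_box {'side': [([331.0, 322.0], 0.63)], 'top': [([206.0, 252.0], 0.52)]}
[0.491  0.3068 0.0043]
black_tape {'side': [], 'top': [([361.0, 238.0], 0.74)]}
flashlight {'side': [([246.0, 257.0], 0.74)], 'top': []}
{'time': 0.9, 'q': array([ 1.58810691e+00,  3.58576384e-01,  1.19205855e-02, -4.58985678e-06,
       -1.22411409e+00, -2.88110280e-01]), 'qvel': array([-1.56914205e-04,  8.88943955e-05,  1.57824601e-03, -2.14168924e-04,
       -2.11017904e-04,  9.00692060e-04]), 'effort': array([ 3.24040448e-03, -5.82955670e+01,  2.93662208e+01,  6.94228604e+00,
       -6.79217428e-04,  6.89476124e-06]), 'eef_pos': array([0.18056787, 0.65037946, 0.30392567]), 'eef_rot': array([-3.11281345e+00,  4.24071613e-01,  1.30194197e-05]), 'wrist_force': array([-0.14948488,  0.35553439,  0.69775858]), 'ft_torque': array([ 0.02568914, -0.03372844, -0.00484738]), 'grip_force': 0.0, 'gripper_width': 0.08518304882160105}
```

View pics/a.png

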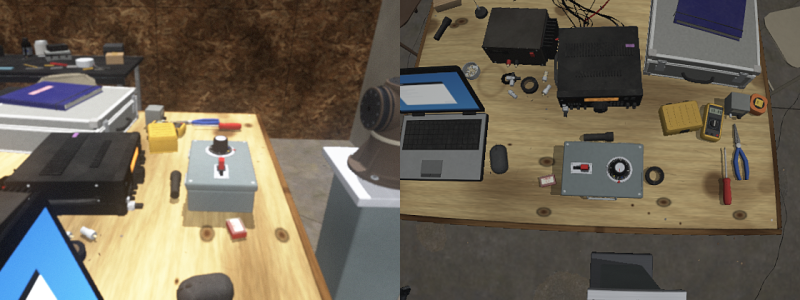

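View pics/top0.png

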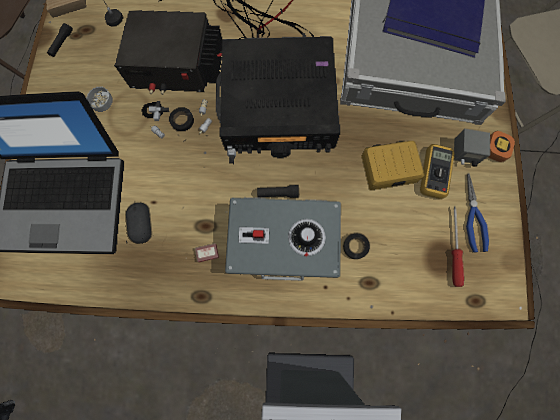

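```bash
python3 - <<'E'
from h import *
t=cv2.imread("pics/top0.png");c=cv2.resize(t[190:285,220:375],None,fx=5,fy=5,interpolation=cv2.INTER_CUBIC)
im=env.get_image("side");s=im["frame"][180:300,240:380,::-1]
s=cv2.resize(s,None,fx=3.5,fy=3.5,interpolation=cv2.INTER_CUBIC)
cv2.imwrite("pics/c1.png",c);cv2.imwrite("pics/s1.png",s)
E
```

```text
(no output)
```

View pics/c1.png

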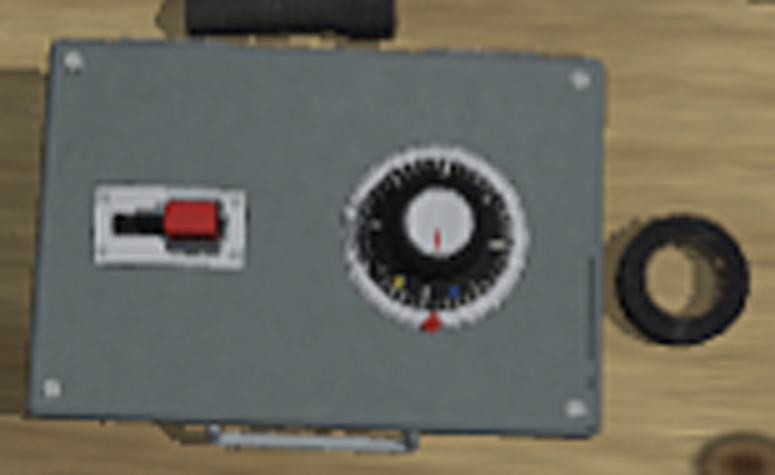

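View pics/s1.png

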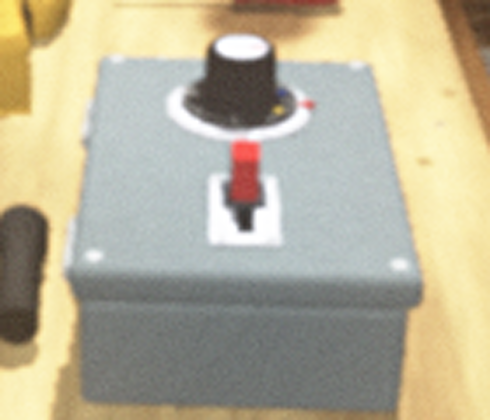

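```bash
python3 - <<'E'
from h import *
t=env.get_image("top");s=env.get_image("side")
c=lambda x,y:(220+(x+.5)/5-.5,190+(y+.5)/5-.5)
d=lambda x,y:(240+(x+.5)/3.5-.5,180+(y+.5)/3.5-.5)
P=lambda a,b:tri([ray(t,c(*a)),ray(s,d(*b))])
for n,a,b in[("cap",(439,220),(243,47)),("sc1",(73,60),(94,256)),("sc2",(580,78),(117,58)),("sc3",(576,408),(358,65)),("sc4",(52,388),(400,263)),("idx",(432,322),(307,104)),("bolt",(191,218),(246,150))]:
    print(n,P(a,b).round(4))
q=[atz(t,c(*a),.088) for a in[(73,60),(580,78),(576,408),(52,388)]]
m=np.mean(q,0);print("lid",m.round(4),[x.round(3).tolist() for x in q])
v=q[0]+q[3]-q[1]-q[2];yaw=np.arctan2(-v[0],v[1]);u=q[0]+q[1]-q[2]-q[3];yaw2=np.arctan2(u[1],u[0]);print("yaw",yaw,yaw2)
Y=(yaw+yaw2)/2;R=np.array([[np.cos(Y),-np.sin(Y)],[np.sin(Y),np.cos(Y)]])
print("dial",m[:2]+R@[0,-.05],"bolt",m[:2]+R@[0,.055])
o=atz(t,c(436,236),.092)[:2];print("bezel",o, "cap",atz(t,c(439,220),.127))
D=m[:2]+R@[0,-.05]
for n,a in[("zero",(426,296)),("yel",(400,282)),("blue",(454,292)),("idx",(432,322))]:
    w=R.T@(atz(t,c(*a),.0955)[:2]-D);print(n,w,np.angle((w[0]+1j*w[1])*-1))
E
```

```text
cap [0.5255 0.0712 0.1261]
sc1 [0.5994 0.2343 0.0874]
sc2 [0.5985 0.0074 0.0878]
sc3 [0.4518 0.008  0.0875]
sc4 [0.4527 0.2347 0.0883]
idx [0.4869 0.0713 0.0913]
bolt [0.5254 0.1759 0.1161]
lid [0.5267 0.1209 0.088 ] [[0.6, 0.234, 0.088], [0.6, 0.007, 0.088], [0.453, 0.008, 0.088], [0.454, 0.235, 0.088]]
yaw -0.0021914276839323055 -0.0031015223742153525
dial [0.5265272  0.07092707] bolt [0.52680508 0.17592671]
bezel [0.52560511 0.07027399] cap [0.52686377 0.07108353 0.127     ]
zero [-0.0278484   0.00318198] -0.11376739098513013
yel [-0.02217223  0.01459122] -0.5820382237605305
blue [-0.02567009 -0.00887625] 0.3329122395701628
idx [-0.03902152  0.00029217] -0.007487357021081722
```

>>> carry_out(commands=[[24.4,23.3,0,0,1],[24.4,23.3,0,0,1],[24.4,23.3,0,0,1],[24.4,23.3,0,0,1],[24.4,23.3,0,0,1],[24.4,23.3,0,0,1],[24.4,23.3,0,0,1],[24.4,23.3,0,0,1],[24.4,23.3,0,0,1],[24.4,23.3,0,0,1],[24.4,23.3,8,0,1],[24.4,23.3,8,0,1],[24.4,23.3,8,0,1],[24.4,23.3,8,0,1],[24.4,23.3,8,0,1],[24.4,23.3,8,0,1],[24.4,23.3,8,0,1],[24.4,23.3,8,0,1],[24.4,23.3,8,0,1],[24.4,23.3,8,0,1]], grip_force=25)

```text
time: 3.05
eef_pos: [0.5268, 0.0696, 0.2239]
eef_rot: [-3.113, 0.424, -0.001]
wrist_force: [0.4, 0.5, -0.0]
gripper_width: 0.0855
grip_force: 0.0
```

>>> carry_out(commands=[[-1.1,-1,10,0,1],[0,0,14,0,1],[0,0,14,0,1],[0,0,10,0,1],[0,0,6,0,1],[0,0,0,0,1]], grip_force=25)

```text
time: 3.65
eef_pos: [0.525, 0.0722, 0.1693]
eef_rot: [3.112, -0.423, -0.002]
wrist_force: [-0.9, 0.4, 0.2]
gripper_width: 0.0856
grip_force: 0.0
```

>>> carry_out(commands=[[0,0,0,0,0.3],[0,0,0,0,0.3],[0,0,0,0,0.3],[0,0,0,0,0.3],[0,0,0,0,0.3],[0,0,0,0,0.3],[0,0,0,0,0.3],[0,0,0,0,0.3]], grip_force=25)

```text
time: 4.45
eef_pos: [0.5261, 0.0731, 0.1709]
eef_rot: [-3.111, 0.423, -0.003]
wrist_force: [-1.2, 4.9, 4.0]
gripper_width: 0.0402
grip_force: 26.4
```

```bash
python3 - <<'E'
from h import *
s=env.get_state();print(s["time"],s["eef_pos"],s["eef_rot"],s["wrist_force"],s["ft_torque"],s["gripper_width"],s["grip_force"],s["q"])
t=env.get_image("top");d=env.get_image("side")
a=cv2.resize(t["frame"][200:270,265:345],None,fx=5,fy=5,interpolation=cv2.INTER_CUBIC)
b=cv2.resize(d["frame"][165:235,270:350],None,fx=5,fy=5,interpolation=cv2.INTER_CUBIC)
cv2.imwrite("pics/g1.png",np.hstack([a,b])[:,:,::-1])
E
```

```text
4.45 [0.52608216 0.07313751 0.17089287] [-3.11072431  0.42326191 -0.00330397] [-1.21729438  4.92548207  3.97644633] [ 1.76656559  0.57242035 -0.03816456] 0.04022590927151919 26.42635077238083 [ 5.07289213e-01  2.51400843e-01 -4.80452638e-01 -6.77206425e-04
 -8.35937761e-01  7.93490618e-01]
```

View pics/g1.png

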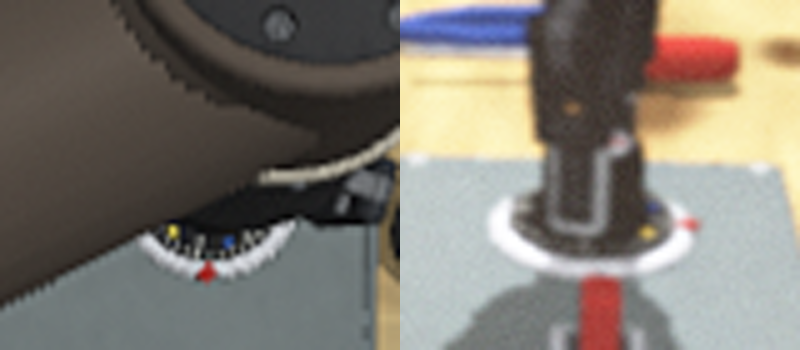

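```bash
cat > ang.py <<'E'
from h import *
s=env.get_state();print("t",s["time"],"pos",s["eef_pos"].round(4),"rot",s["eef_rot"].round(3),"F",s["wrist_force"].round(1),"Tz",s["ft_torque"].round(3),"w",s["gripper_width"],s["grip_force"],"q6",s["q"][5])
t=env.get_image("top");f=t["frame"].astype(int)[225:256,285:325]
r,g,b=f[...,0],f[...,1],f[...,2]
for n,w,k in[("yel",np.minimum(r,g)-b-40,-.471),("blue",b-r-40,.471)]:
    w=np.clip(w,0,None);
    if w.sum()<20: print(n,"none");continue
    yy,xx=np.mgrid[225:256,285:325]
    # keep near peak
    i=np.unravel_index(w.argmax(),w.shape);m=w*((np.abs(yy-yy[i])<4)&(np.abs(xx-xx[i])<4))
    p=((xx*m).sum()/m.sum(),(yy*m).sum()/m.sum())
    v=atz(t,p,.0955)[:2]-[.5260,.0709];a=np.angle(-(v[0]+1j*v[1]))
    print(n,np.round(p,1),"r",round(np.hypot(*v),4),"dial",round(a-k,3))
E
python3 ang.py
```

```text
t 4.55 pos [0.5261 0.0731 0.1709] rot [-3.111e+00  4.230e-01 -3.000e-03] F [-0.9  4.2  4.3] Tz [ 1.718  0.553 -0.022] w 0.04016424667469403 26.4265313744545 q6 0.793500105139406
yel [299.1 245.8] r 0.0264 dial -0.166
blue [310.3 247.9] r 0.0264 dial -0.139
```

>>> carry_out(commands=[[0.4,-1.5,0,0,0.3],[0,0,0,-0.04,0.3],[0,0,0,-0.06,0.3],[0,0,0,-0.08,0.3],[0,0,0,-0.08,0.3],[0,0,0,-0.08,0.3],[0,0,0,-0.06,0.3],[0,0,0,-0.04,0.3],[0,0,0,0,0.3],[0,0,0,0,0.3]])

```text
time: 5.6
eef_pos: [0.5262, 0.0734, 0.1709]
eef_rot: [-3.13, -0.266, -0.001]
wrist_force: [-2.9, 0.3, 7.2]
gripper_width: 0.0401
grip_force: 26.7
```

```bash
python3 ang.py
```

```text
t 5.6 pos [0.5262 0.0734 0.1709] rot [-3.13e+00 -2.66e-01 -1.00e-03] F [-2.9  0.3  7.2] Tz [ 0.178  1.188 -0.017] w 0.04007985266313281 26.712656021118164 q6 1.2320048449629912
yel [304.  248.3] r 0.0267 dial 0.281
blue [315.  245.5] r 0.0268 dial 0.296
```

>>> carry_out(commands=[[0,0,0,-0.04,0.3],[0,0,0,-0.05,0.3],[0,0,0,-0.04,0.3],[0,0,0,-0.03,0.3],[0,0,0,0,0.3],[0,0,0,0,0.3]])

```text
time: 6.25
eef_pos: [0.5262, 0.0734, 0.1709]
eef_rot: [-3.099, -0.515, -0.001]
wrist_force: [-3.2, -0.2, 6.9]
gripper_width: 0.0407
grip_force: 26.7
```

```bash
python3 ang.py
```

```text
t 6.25 pos [0.5262 0.0734 0.1709] rot [-3.099e+00 -5.150e-01 -1.000e-03] F [-3.2 -0.2  6.9] Tz [0.268 1.107 0.03 ] w 0.04066286622332023 26.71168327331543 q6 1.3919909114471192
yel [306.  248.4] r 0.0263 dial 0.442
blue none
```

>>> carry_out(commands=[[0,0,0,0.03,0.3],[0,0,0,0.05,0.3],[0,0,0,0.06,0.3],[0,0,0,0.06,0.3],[0,0,0,0.06,0.3],[0,0,0,0.06,0.3],[0,0,0,0.06,0.3],[0,0,0,0.05,0.3],[0,0,0,0.04,0.3],[0,0,0,0.03,0.3],[0,0,0,0.02,0.3],[0,0,0,0,0.3]])

```text
time: 7.5
eef_pos: [0.5262, 0.0734, 0.1708]
eef_rot: [-3.127, 0.3, -0.001]
wrist_force: [-3.2, 0.3, 6.8]
gripper_width: 0.0401
grip_force: 26.7
```

```bash
python3 ang.py
```

```text
t 7.5 pos [0.5262 0.0734 0.1708] rot [-3.127e+00  3.000e-01 -1.000e-03] F [-3.2  0.3  6.8] Tz [ 0.146  1.144 -0.063] w 0.040138319851127605 26.705046594142914 q6 0.871197136258043
yel [300.  246.4] r 0.0264 dial -0.08
blue [310.9 247.4] r 0.0258 dial -0.078
```

>>> carry_out(commands=[[0,0,0,0.01,0.3],[0,0,0,0.015,0.3],[0,0,0,0.015,0.3],[0,0,0,0.015,0.3],[0,0,0,0.015,0.3],[0,0,0,0.01,0.3],[0,0,0,0,0.3]])

```text
time: 8.25
eef_pos: [0.5262, 0.0734, 0.1709]
eef_rot: [-3.113, 0.424, -0.001]
wrist_force: [-3.3, 0.4, 7.3]
gripper_width: 0.0401
grip_force: 26.7
```

```bash
python3 ang.py
```

```text
t 8.25 pos [0.5262 0.0734 0.1709] rot [-3.113e+00  4.240e-01 -1.000e-03] F [-3.3  0.4  7.3] Tz [ 0.067  1.115 -0.03 ] w 0.04007742559217692 26.717605590820312 q6 0.7915467622615175
yel [299.2 245.8] r 0.0263 dial -0.166
blue [310.3 247.9] r 0.0263 dial -0.139
```

>>> carry_out(commands=[[0,0,0,0.01,0.3],[0,0,0,0.01,0.3],[0,0,0,0.01,0.3],[0,0,0,0.01,0.3],[0,0,0,0,0.3]])

```text
time: 8.8
eef_pos: [0.5262, 0.0734, 0.1709]
eef_rot: [-3.104, 0.486, -0.001]
wrist_force: [-3.2, 0.3, 8.0]
gripper_width: 0.0402
grip_force: 26.7
```

```bash
python3 ang.py
```

```text
t 8.8 pos [0.5262 0.0734 0.1709] rot [-3.104e+00  4.860e-01 -1.000e-03] F [-3.2  0.3  8. ] Tz [ 0.089  1.139 -0.034] w 0.04020979299012459 26.716240346431732 q6 0.751512465730956
yel [299.  245.6] r 0.0262 dial -0.184
blue [309.7 248.2] r 0.0267 dial -0.196
```

>>> carry_out(commands=[[0,0,0,0.01,0.3],[0,0,0,0.01,0.3],[0,0,0,0.01,0.3],[0,0,0,0.01,0.3],[0,0,0,0,0.3]])

```text
time: 9.35
eef_pos: [0.5262, 0.0734, 0.1708]
eef_rot: [-3.093, 0.548, -0.001]
wrist_force: [-3.5, 0.2, 8.2]
gripper_width: 0.0401
grip_force: 26.7
```

```bash
python3 ang.py
```

```text
t 9.35 pos [0.5262 0.0734 0.1708] rot [-3.093e+00  5.480e-01 -1.000e-03] F [-3.5  0.2  8.2] Tz [ 0.103  1.153 -0.039] w 0.04012630557990343 26.71443521976471 q6 0.7115680931537992
yel [298.1 245.2] r 0.0269 dial -0.259
blue [309.2 248.2] r 0.0264 dial -0.235
```

>>> carry_out(commands=[[0,0,0,0.01,0.3],[0,0,0,0.01,0.3],[0,0,0,0.01,0.3],[0,0,0,0.01,0.3],[0,0,0,0,0.3]])

```text
time: 9.9
eef_pos: [0.5262, 0.0734, 0.1709]
eef_rot: [-3.082, 0.61, -0.001]
wrist_force: [-3.7, 0.5, 7.0]
gripper_width: 0.0403
grip_force: 26.7
```

```bash
python3 ang.py
```

```text
t 9.9 pos [0.5262 0.0734 0.1709] rot [-3.082e+00  6.100e-01 -1.000e-03] F [-3.7  0.5  7. ] Tz [0.086 1.172 0.112] w 0.04034795836410107 26.711197793483734 q6 0.6717084956537804
yel [298.  245.1] r 0.0268 dial -0.275
blue [308.9 248.3] r 0.0266 dial -0.263
```

>>> carry_out(commands=[[0,0,0,0.01,0.3],[0,0,0,0.005,0.3],[0,0,0,0,0.3]])

```text
time: 10.25
eef_pos: [0.5262, 0.0734, 0.1709]
eef_rot: [-3.077, 0.632, -0.001]
wrist_force: [-2.5, 0.3, 7.4]
gripper_width: 0.0404
grip_force: 26.7
```

```bash
python3 ang.py
```

```text
t 10.25 pos [0.5262 0.0734 0.1709] rot [-3.077e+00  6.320e-01 -1.000e-03] F [-2.5  0.3  7.4] Tz [0.082 1.127 0.121] w 0.040423163900867 26.710661351680756 q6 0.6569498312497432
yel [298.  245.1] r 0.0268 dial -0.274
blue [308.8 248.2] r 0.0263 dial -0.267
```

>>> carry_out(commands=[[0,0,0,-0.01,0.3],[0,0,0,-0.015,0.3],[0,0,0,-0.015,0.3],[0,0,0,0,0.3]])

```text
time: 10.7
eef_pos: [0.5262, 0.0734, 0.1709]
eef_rot: [-3.089, 0.57, -0.001]
wrist_force: [-3.2, -0.5, 6.8]
gripper_width: 0.0401
grip_force: 26.7
```

```bash
python3 ang.py
```

```text
t 10.7 pos [0.5262 0.0734 0.1709] rot [-3.089e+00  5.700e-01 -1.000e-03] F [-3.2 -0.5  6.8] Tz [0.083 1.14  0.088] w 0.04013136404163395 26.71278029680252 q6 0.697558024165804
yel [298.1 245.3] r 0.0271 dial -0.254
blue [309.  248.3] r 0.0265 dial -0.252
```

>>> carry_out(commands=[[0,0,0,-0.01,0.3],[0,0,0,-0.01,0.3],[0,0,0,0,0.3],[0,0,0,0,0.3]])

```text
time: 11.15
eef_pos: [0.5262, 0.0734, 0.1708]
eef_rot: [-3.095, 0.54, -0.001]
wrist_force: [-3.0, 0.1, 7.7]
gripper_width: 0.0404
grip_force: 26.7
```

```bash
python3 ang.py; python3 ang.py|grep Tz
```

```text
t 11.15 pos [0.5262 0.0734 0.1708] rot [-3.095e+00  5.400e-01 -1.000e-03] F [-3.   0.1  7.7] Tz [0.116 1.157 0.063] w 0.04041225891833495 26.71435296535492 q6 0.7170342022013861
yel [298.5 245.3] r 0.0264 dial -0.236
blue [309.3 248.2] r 0.0264 dial -0.227
t 11.2 pos [0.5262 0.0734 0.1709] rot [-3.095e+00  5.400e-01 -1.000e-03] F [-4.6  1.1  7.2] Tz [0.099 1.05  0.031] w 0.04043025826541383 26.714856326580048 q6 0.7170341457287337
```

```bash
cat > tq.py <<'E'
from h import *
T=[];R={"yel":[],"blue":[]}
yy,xx=np.mgrid[225:256,285:325]
for _ in range(5):
    t=env.get_image("top");s=env.get_state();T.append(s["ft_torque"][2]);f=t["frame"].astype(int)[225:256,285:325]
    r,g,b=f[...,0],f[...,1],f[...,2]
    for n,w,k in[("yel",np.minimum(r,g)-b-40,-.471),("blue",b-r-40,.471)]:
        w=np.clip(w,0,None)
        if w.sum()<20: continue
        i=np.unravel_index(w.argmax(),w.shape);m=w*((np.abs(yy-yy[i])<4)&(np.abs(xx-xx[i])<4))
        v=atz(t,((xx*m).sum()/m.sum(),(yy*m).sum()/m.sum()),.0955)[:2]-[.5260,.0709];R[n].append(np.angle(-(v[0]+1j*v[1]))-k)
print("t",s["time"],"q6",s["q"][5].round(4),"Tz",np.mean(T).round(3),"sd",np.std(T).round(3),{n:np.mean(x).round(4) if x else None for n,x in R.items()},"grip",s["grip_force"],"effort6",s["effort"][5])
E
python3 tq.py
```

```text
t 11.5 q6 0.717 Tz 0.041 sd 0.014 {'yel': np.float64(-0.2363), 'blue': np.float64(-0.2271)} grip 26.714361906051636 effort6 -0.06294089136645198
```

>>> carry_out(commands=[[0,0,0,0.015,0.3],[0,0,0,0.015,0.3],[0,0,0,0.015,0.3],[0,0,0,0.01,0.3],[0,0,0,0.005,0.3],[0,0,0,0,0.3]])

```text
time: 12.1
eef_pos: [0.5262, 0.0733, 0.1709]
eef_rot: [-3.077, 0.633, -0.001]
wrist_force: [-3.0, -0.4, 7.4]
gripper_width: 0.0408
grip_force: 26.7
```

```bash
python3 tq.py
```

```text
t 12.35 q6 0.6571 Tz 0.106 sd 0.036 {'yel': np.float64(-0.2744), 'blue': np.float64(-0.2651)} grip 26.71111822128296 effort6 -0.11603131424635649
```

>>> carry_out(commands=[[0,0,0,0.01,0.3],[0,0,0,0.01,0.3],[0,0,0,0,0.3]])

```text
time: 12.65
eef_pos: [0.5262, 0.0734, 0.1709]
eef_rot: [-3.071, 0.663, -0.001]
wrist_force: [-2.2, 0.3, 7.9]
gripper_width: 0.0401
grip_force: 26.7
```

```bash
python3 tq.py
```

```text
t 12.9 q6 0.6371 Tz 0.142 sd 0.027 {'yel': np.float64(-0.2989), 'blue': np.float64(-0.3192)} grip 26.709866523742676 effort6 -0.15954935923218727
```

>>> carry_out(commands=[[0,0,0,0.01,0.3],[0,0,0,0.01,0.3],[0,0,0,0,0.3]])

```text
time: 13.2
eef_pos: [0.5262, 0.0734, 0.1709]
eef_rot: [3.064, -0.694, 0.001]
wrist_force: [-3.5, -0.3, 6.8]
gripper_width: 0.0401
grip_force: 26.7
```

```bash
python3 tq.py
```

```text
t 13.45 q6 0.6172 Tz 0.18 sd 0.011 {'yel': np.float64(-0.2979), 'blue': np.float64(-0.3339)} grip 26.71035200357437 effort6 -0.20344960503280163
```

>>> carry_out(commands=[[0,0,0,-0.01,0.3],[0,0,0,-0.02,0.3],[0,0,0,-0.02,0.3],[0,0,0,-0.02,0.3],[0,0,0,-0.02,0.3],[0,0,0,0,0.3]])

```text
time: 14.05
eef_pos: [0.5262, 0.0734, 0.1709]
eef_rot: [-3.092, 0.554, -0.001]
wrist_force: [-2.6, -0.6, 8.3]
gripper_width: 0.0403
grip_force: 26.7
```

```bash
python3 tq.py
```

```text
t 14.3 q6 0.707 Tz 0.079 sd 0.034 {'yel': np.float64(-0.258), 'blue': np.float64(-0.2291)} grip 26.71320676803589 effort6 -0.08390393340960145
```

>>> carry_out(commands=[[0,0,0,-0.015,0.3],[0,0,0,-0.015,0.3],[0,0,0,-0.01,0.3],[0,0,0,0,0.3]])

```text
time: 14.7
eef_pos: [0.5262, 0.0734, 0.1709]
eef_rot: [-3.103, 0.493, -0.001]
wrist_force: [-3.3, -0.0, 7.3]
gripper_width: 0.0401
grip_force: 26.7
```

```bash
python3 tq.py
```

```text
t 14.95 q6 0.747 Tz 0.028 sd 0.034 {'yel': np.float64(-0.1841), 'blue': np.float64(-0.1954)} grip 26.71491265296936 effort6 -0.03964974428527057
```

>>> carry_out(commands=[[0,0,0,0,1],[0,0,0,0,1],[0,0,0,0,1],[0,0,0,0,1],[0,0,0,0,1],[0,0,-10,0,1],[0,0,-20,0,1],[0,0,-20,0,1],[0,0,-20,0,1],[0,0,0,-0.08,0],[0,0,0,-0.08,0],[0,0,0,-0.08,0],[0,0,0,-0.075,0],[0,-20,0,0,0],[0,-25,0,0,0],[0,-22,0,0,0],[0,0,0,0,0]])

```text
time: 16.65
eef_pos: [0.5265, 0.1424, 0.2407]
eef_rot: [-3.141, -0.002, -0.002]
wrist_force: [-1.4, 1.3, -0.4]
gripper_width: -0.0
grip_force: 0.0
```

```bash
python3 - <<'E'
from h import *
s=env.get_state();print(s["time"],s["eef_pos"],s["eef_rot"],s["wrist_force"],s["gripper_width"])
t=env.get_image("top");d=env.get_image("side")
a=cv2.resize(t["frame"][200:270,240:340],None,fx=4,fy=4,interpolation=cv2.INTER_CUBIC)
b=cv2.resize(d["frame"][165:265,265:365],None,fx=2.8,fy=2.8,interpolation=cv2.INTER_CUBIC)
cv2.imwrite("pics/g2.png",np.hstack([a,b])[:,:,::-1])
E
python3 tq.py
```

```text
16.65 [0.52651149 0.14235448 0.24067611] [-3.14107627e+00 -1.72414548e-03 -1.54466156e-03] [-1.38430534  1.30090319 -0.43814708] -2.7345048837525986e-05
t 17.0 q6 0.9495 Tz -0.014 sd 0.019 {'yel': np.float64(-0.1984), 'blue': np.float64(-0.1874)} grip 0.0 effort6 0.005191398959141225
```

View pics/g2.png

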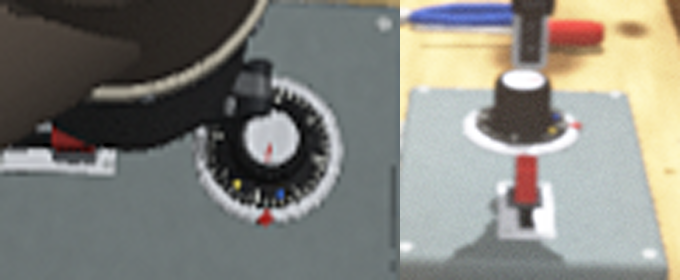

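>>> carry_out(commands=[[0,2,10,0,0],[0,0,20,0,0],[0,0,20,0,0],[0,0,14,0,0],[0,0,6,0,0],[0,0,0,0,0]])

```text
time: 17.6
eef_pos: [0.5257, 0.1378, 0.1688]
eef_rot: [3.14, -0.002, -0.003]
wrist_force: [0.0, -0.3, 0.9]
gripper_width: 0.0001
grip_force: 0.0
```

>>> carry_out(commands=[[0,-3,0,0,0],[0,-3,0,0,0],[0,-3,0,0,0],[0,0,0,0,0]])

```text
time: 18.0
eef_pos: [0.5264, 0.148, 0.1704]
eef_rot: [-3.141, 0.0, -0.001]
wrist_force: [0.8, -0.1, -0.3]
gripper_width: 0.0001
grip_force: 0.0
```

>>> carry_out(commands=[[0,-2,0,0,0],[0,-2,0,0,0],[0,-2,0,0,0],[0,-2,0,0,0],[0,0,0,0,0]])

```text
time: 18.5
eef_pos: [0.5262, 0.1555, 0.1699]
eef_rot: [3.141, -0.001, -0.0]
wrist_force: [0.2, -1.6, -0.1]
gripper_width: 0.0002
grip_force: 0.3
```

>>> carry_out(commands=[[0,-1.5,0,0,0],[0,-1.5,0,0,0],[0,-1.5,0,0,0],[0,0,0,0,0]])

```text
time: 18.9
eef_pos: [0.5262, 0.1601, 0.1699]
eef_rot: [-3.142, 0.001, 0.0]
wrist_force: [0.6, -2.3, 0.4]
gripper_width: 0.0006
grip_force: 0.7
```

>>> carry_out(commands=[[0,-2,0,0,0],[0,-2,0,0,0],[0,0,0,0,0]])

```text
time: 19.2
eef_pos: [0.5262, 0.1642, 0.1699]
eef_rot: [-3.142, 0.001, -0.0]
wrist_force: [-0.2, -1.3, -0.1]
gripper_width: 0.0002
grip_force: 0.5
```

>>> carry_out(commands=[[0,-2,0,0,0],[0,-2,0,0,0],[0,-2,0,0,0],[0,-2,0,0,0],[0,-2,0,0,0],[0,0,0,0,0]])

```text
time: 19.8
eef_pos: [0.5262, 0.1743, 0.1699]
eef_rot: [-3.141, 0.001, -0.0]
wrist_force: [0.4, -0.0, 0.1]
gripper_width: -0.0002
grip_force: 0.3
```

>>> carry_out(commands=[[0,-1,0,0,0],[0,-1,0,0,0],[0,-1,0,0,0],[0,0,0,0,0]])

```text
time: 20.2
eef_pos: [0.5262, 0.176, 0.1699]
eef_rot: [3.14, -0.001, -0.001]
wrist_force: [1.9, -7.5, 1.7]
gripper_width: -0.0001
grip_force: 3.4
```

>>> carry_out(commands=[[0,-1,0,0,0],[0,0,0,0,0]])

```text
time: 20.4
eef_pos: [0.5262, 0.1762, 0.1699]
eef_rot: [3.139, -0.002, -0.001]
wrist_force: [3.4, -10.3, 2.6]
gripper_width: 0.0002
grip_force: 5.3
```

>>> carry_out(commands=[[0,4,0,0,0],[0,10,0,0,0],[0,10,0,0,0],[0,6,-4,0,0],[0,0,-15,0,0],[0,0,-25,0,0],[0,0,-30,0,0],[0,0,-30,0,0],[0,0,-20,0,0],[-20,0,0,0,0],[-30,20,0,0,0],[-30,40,0,0,0],[0,40,0,0,0],[0,40,0,0,0],[0,40,0,0,0],[0,20,0,0,0],[0,0,0,0,0]])

```text
time: 22.1
eef_pos: [0.4455, -0.0543, 0.2943]
eef_rot: [-3.141, 0.006, -0.001]
wrist_force: [0.1, -0.1, -0.4]
gripper_width: 0.0001
grip_force: 0.0
```

```bash
python3 - <<'E'
from h import *
t=env.get_image("top");d=env.get_image("side")
a=cv2.resize(t["frame"][180:290,190:375],None,fx=2.5,fy=2.5,interpolation=cv2.INTER_CUBIC)
b=cv2.resize(d["frame"][165:275,240:370],None,fx=2.5,fy=2.5,interpolation=cv2.INTER_CUBIC)
cv2.imwrite("pics/f.png",np.hstack([a,b])[:,:,::-1]);s=env.get_state();print(s["time"],s["eef_pos"],s["wrist_force"])
E
python3 tq.py
```

```text
22.2 [ 0.44587916 -0.05253388  0.29417341] [ 0.14917707  0.30900622 -0.10720574]
t 22.45 q6 1.2446 Tz -0.006 sd 0.016 {'yel': None, 'blue': None} grip 0.0 effort6 -0.005632397951558232
```

View pics/f.png

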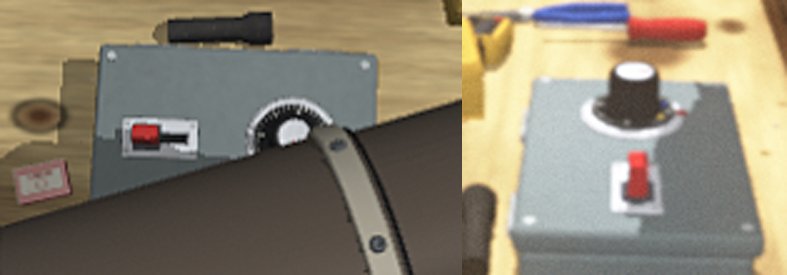

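The final picture shows the red slider at the far end of its slot (crop about 145,135). The fuse box and torch have not moved, and the arm is clear of everything.

```bash
python3 -c "
from plant import env
print(env.job_done())"
```

```text
the job is handed in; nothing more can be done
None
```

I turned the dial left to about 0.445 rad (just short of 3) and then right until the lock dropped in and it stopped (0.18 N m peak). I let go, pushed the bolt slider to its open end stop and handed the job in; the fuse box and torch haven't moved, but the arm hid the tape roll in the last picture.

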